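Centre the vial on the balance pan

TASK

The top-heavy amber vial stands off-centre on the round pan of the bench balance: with light taps of the fingertips, low on its side, nudge it until it stands upright in the middle of the ring engraved on the pan, without grasping, lifting, tipping or knocking it off. Then press the balance's round key fully down to take the reading and let it go. Leave the things lying about the balance where they are.

Things in the scene. Friction and masses are not known exactly. Their poses are not given: they have to be found in the camera images.
- vial: the amber glass vial with white screw cap that stands on the balance pan (an identical one stands on the table). Origin: centre of its underside, z up along its axis. 78 mm tall, 60 to 110 g. Foot 30 mm across; from 6 to 48 mm up a straight round wall 36 mm across; narrow neck; cap 29 mm across from 56 mm up. Top-heavy and slides stiffly: pushed level within about 15 mm above the pan it slides and stops when the push stops, pushed at half height or above it tips over
- pan_center (a point): centre of the top face of the balance's fixed round metal pan: 100 mm across, flat, no rim, 52 mm above the table, with an engraved ring 47 mm across about this centre. The axes are the balance's: -x points to its key, z up. The low grey housing under it is 180 mm wide in y, reaches 80 mm from the centre in +x and 160 mm in -x, and is 36 mm high with a 12 mm high display bar across it, 70 to 105 mm from the centre in -x
- key_top (a point): centre of the top of the balance's round push key, 26 mm across, on the front of the housing 135 mm from the pan centre in the balance's -x, about 54 mm above the table when up; it is pressed straight down
- key (a joint): travel of the key: 0 up, 0.006 m fully down (about 4 N); it springs back up
- spare_vial: bystander: identical vial standing on the table to the left of the balance; origin at the centre of its underside
- weight: bystander: steel knob weight, 38 mm across, 62 mm tall, on the table to the right of the balance; origin at the centre of its underside
- carton: bystander: small white carton 90 x 60 x 55 mm on the table beyond the balance; origin at the centre of its underside
- marker: bystander: marker pen 130 mm long, 16 mm thick, lying along its x on the table right of the key; origin on its underside, midway

How it is judged (in metres and radians):
On the way, in this order (a step that is already met when the one before it is completed fails the run):
1. the vial stands upright and still within 7 mm of the pan's centre, untouched (horizontal distance between vial and pan_center below 0.007 m and angle between vial's own z axis and vertical below 0.05 rad and linear speed of vial below 0.01 m/s and z of vial in the frame of pan_center between -0.003 and 0.003 m and contact force between each of the arm, the fingers and vial below 0.05 N), for 0.3 s.
2. the key is pressed down (5 of its 6 mm) (value of joint key above 0.005 m), for 0.05 s.
At the end, for the whole second after the job is handed in: The vial stands upright (within 3 degrees) and still on the pan, its axis within 7 mm of the pan's centre; the key has been pressed after that and is up again; the spare vial, weight, carton and marker are within 20 mm of where they were (horizontal distance between vial and pan_center below 0.007 m and angle between vial's own z axis and vertical below 0.05 rad and linear speed of vial below 0.01 m/s and z of vial in the frame of pan_center between -0.003 and 0.003 m and value of joint key below 0.002 m and distance of each of spare_vial, weight, carton, marker from where it was at the start of the episode below 0.02 m); the robot touches nothing.
It fails at once if the vial is tipped (more than 20 degrees) (angle between vial's own z axis and vertical above 0.35 rad).
It fails at once if the vial leaves the pan (8 mm above it: lifted, or 5 mm below: knocked off) (z of vial in the frame of pan_center above 0.008 m or z of vial in the frame of pan_center below -0.005 m).
It fails at once if the vial is struck or squeezed (more than 12 N): only light taps, no grasp (contact force between any of the fingers, the arm and vial above 12 N).
It fails at once if a bystander is moved by more than 20 mm (distance of any of spare_vial, weight, carton, marker from where it was at the start of the episode above 0.02 m).
It also fails if it takes over 48 s, if anything falls off the work surface, if the arm or the gripper's body presses on something with over 40 N, if the wrist force passes 120 N, or if a joint passes its speed limit or range.

ROBOT

A 6-joint arm with a two-finger parallel gripper is mounted at the origin on the work surface. World frame = base frame: x ahead of the robot, y to its left, z up, the work surface at z = 0. Lengths are in mm, angles in rad, forces in N, time in s.
With the tool pointing down it reaches from about 350 to 775 mm from the base axis. Payload 7.3 kg.
Tool frame: the origin (TCP) lies midway between the tips of the shut fingers; the grasp point (between the pads) lies arm.tcp_to_grasp behind it (arm.tcp_to_grasp is the distance from the TCP to the grasp point, in mm); z points along the fingers, y is the line along which they close (so a half turn about z gives the same grasp; the last joint's range is limited). The gripper opens to 92 mm and grips with 3 to 60 N. Pads are 19 mm wide; open, the fingers measure 130 mm over their backs; the gripper's body (75 mm by 190 mm) begins 47 mm behind the grasp point.
Start: joints at [-1.417, 0.342, 1.524, -0, 1.275, -0.146], TCP at [155.07, -501.596, 226.741] pointing down, gripper open.
Joint ranges: [-2.53, 2.53], [-0.77, 2.02], [0.04, 2.7], [-1, 4.14], [0.28, 2.66], [-3.11, 3.11]. Speed limits (rad/s): [2.57, 2.57, 3.14, 3.14, 3.14, 3.14].

INTERFACE

Orientations are given as a 3x3 rotation matrix whose columns are the frame's x, y, z axes.
In Python, from plant import arm gives the robot as it stands.
- The arm moves only by the tool jog_arm, never from a script. Its argument "plan" is a list of rows, each an object of numbers: "tx", "ty", "tz": the shift along the world's x, y, z in m; "turn": the turn about the world's z in degrees; "hand": the finger opening in m, from 0 to 0.0918. A call has 1 to 20 rows; each row shifts and turns the commanded pose from where the row before left it; what a row does not reach is not made up. A row lasts 1/12 s, in which the tool goes at most 41.7 mm and 7.16 degrees, less where a joint would pass 70% of its speed; a pose out of reach is approached as far as the arm can. A call is refused whole if a number of a shift passes 0.0417 or a number of a turn 7.16, either way. A call with a gripper value outside its range is refused whole. The fingers move at their own pace and stop on an object; "squeeze" is the grip in N (left out, the last holds). Time passes only in rows, so rows that do not move let the fingers close. It gives the time, the measured TCP pose, the force, the opening and the grip force at its end, in the units of the state.
- arm.observe(): the state, without advancing time (a new reading comes with each control period).
- arm.snapshot(name): name is "scene" or "top" or "wrist"; returns the picture (400x640x3 uint8, red, green, blue); there is no depth.
- arm.calibration(name): a dict with "camera_matrix" (3x3 intrinsics, pixels), "k1" (the pictures are not rectified: a ray, as slopes to the right and down, at radius r is drawn at 1 + k1 r^2 times it, then the intrinsics apply), "eye" and "rotation" of the camera in the world. Camera axes: x right, y down, z forward; pixel columns grow to the right and rows downward; lengths in mm; the calibration is good to about 2 mm. A picture is of the moment at which its call begins: read the wrist's pose just before it. calibration takes no time and is no camera call; for the wrist camera it gives the pose at the moment of the call.
- arm.hand_in(): hands the job in; it is judged then, once.
The state is a dict: "time": time; "joint_positions": joint angles; "joint_velocities": joint speeds; "tau": joint torques, N m; "position": TCP position; "ee_rot": TCP orientation; "contact_force": force on the tool from outside, world axes, zero at the start; "moment": the same for the moment, N m; "gripper_width": opening from 0.0 (shut) to 1.0 (fully open); "finger_force": force on a finger pad.
Only numpy, scipy, OpenCV 4.12 (cv2) and the standard library are available. Lean on these libraries where they do the work, as an engineer would, in place of code of your own. Each camera call takes 0.05 s, during which the arm holds its last target. There are 200 camera calls.

## Working session

There is one attempt and no reset: what is moved stays moved. The work goes in short steps, Python scripts to look and compute and a tool call to move; the robot and the scene stay as the last step left them, time stands still between calls to the robot, and variables do not carry over. Pictures are saved under pics/ and viewed, at most 10 in all, crops included, and the job is handed in when it is done.

Besides the shell and the picture viewer there is one more tool, called after "Request:" as name(argument=value, ...), one argument or row to a line, values as JSON. jog_arm: Moves the arm, as the interface text tells. Its arguments: {"type":"object","properties":{"plan":{"type":"array","items":{"type":"object","properties":{"tx":{"type":"number"},"ty":{"type":"number"},"tz":{"type":"number"},"turn":{"type":"number"},"hand":{"type":"number"}}}},"squeeze":{"type":"number"}},"required":["plan"]}

```bash
mkdir -p pics; ls; cat > h.py <<'E'
import numpy as np, cv2
from plant import arm
def ray(c,px):
    K=np.array(c["camera_matrix"]);k=c["k1"]
    d=np.array([(px[0]-K[0,2])/K[0,0],(px[1]-K[1,2])/K[1,1]]);u=d.copy()
    for _ in range(30): u=d/(1+k*(u@u))
    return np.array(c["eye"]),np.array(c["rotation"])@np.array([u[0],u[1],1.])
def onz(c,px,z):
    e,r=ray(c,px); return e+r*(z-e[2])/r[2]
def proj(c,P):
    K=np.array(c["camera_matrix"]);q=np.array(c["rotation"]).T@(np.array(P,float)-np.array(c["eye"]))
    u=q[:2]/q[2];u=u*(1+c["k1"]*(u@u));return np.array([K[0,0]*u[0]+K[0,2],K[1,1]*u[1]+K[1,2]])
def save(im,n): cv2.imwrite("pics/"+n,im[:,:,::-1])
E
python3 - <<'E'
from h import *
for n in("scene","top"):
    save(arm.snapshot(n),n+"0.png");c=arm.calibration(n);print(n,c)
s=arm.observe();print(s["time"],s["position"],s["ee_rot"],arm.tcp_to_grasp)
E
```

```text
pics
scene {'camera_matrix': array([[405.7210029 ,   0.        , 324.793301  ],
       [  0.        , 405.7210029 , 194.85797302],
       [  0.        ,   0.        ,   1.        ]]), 'k1': -0.0906422923673209, 'eye': array([ 968.41079512, -114.24936188,  676.46919665]), 'rotation': array([[ 0.29406064,  0.78156827, -0.55016304],
       [ 0.95577972, -0.24266835,  0.16612404],
       [-0.00366988, -0.57468522, -0.81836632]])}
top {'camera_matrix': array([[489.39041856,   0.        , 316.85798837],
       [  0.        , 489.39041856, 199.18095835],
       [  0.        ,   0.        ,   1.        ]]), 'k1': -0.06077916658184429, 'eye': array([424.60757048,  27.41716769, 986.42991774]), 'rotation': array([[-0.02860861, -0.98923074,  0.14354124],
       [-0.9995649 ,  0.02934289,  0.00300069],
       [-0.00718029, -0.14339294, -0.98963979]])}
0.1 [ 155.02011575 -501.20708751  226.10618441] [[ 9.55387332e-01  2.95355712e-01 -2.20532912e-04]
 [ 2.95355726e-01 -9.55386341e-01  1.39087236e-03]
 [ 2.00107964e-04 -1.39395749e-03 -9.99999008e-01]] 18.8
```

View pics/top0.png

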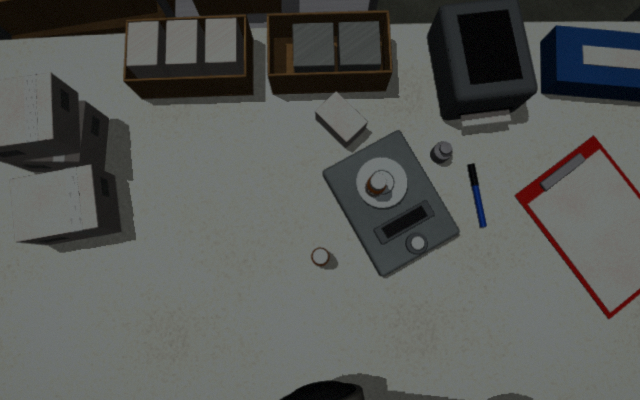

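View pics/scene0.png

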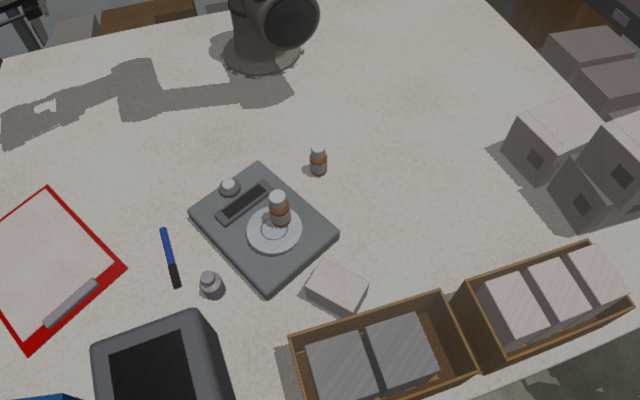

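The top view shows the pan at about (382,183) with the vial cap near (384,180) and the key at (418,243). The scene view has the pan at about (275,231), the vial at (280,210) and the key at (229,187). I'll look closer.

```bash
python3 - <<'E'
from h import *
a=cv2.imread("pics/top0.png")[150:270,350:450];b=cv2.imread("pics/scene0.png")[160:270,200:320]
a=cv2.resize(a,None,fx=4,fy=4,interpolation=cv2.INTER_CUBIC)[:440];b=cv2.resize(b,(400,367),interpolation=cv2.INTER_CUBIC)
b=cv2.copyMakeBorder(b,0,73,0,0,cv2.BORDER_CONSTANT)
cv2.imwrite("pics/c0.png",np.hstack([a,b]))
for n in("top","scene"):
    im=cv2.imread(f"pics/{n}0.png");c=arm.calibration(n);h=cv2.cvtColor(im,cv2.COLOR_BGR2HSV)
    x0,y0,x1,y1=(350,150,420,215) if n=="top" else (235,175,315,262)
    m=np.zeros(h.shape[:2],np.uint8);hs=h[y0:y1,x0:x1]
    m[y0:y1,x0:x1]=((hs[...,2]>135))*255
    cs,_=cv2.findContours(m,0,cv2.CHAIN_APPROX_NONE)
    for k in cs:
        if cv2.contourArea(k)>60:
            k=cv2.convexHull(k);print(n,"bright",cv2.contourArea(k),cv2.fitEllipse(k) if len(k)>5 else 0,cv2.boundingRect(k))
    m[:]=0;m[y0:y1,x0:x1]=((hs[...,1]>90)&(hs[...,2]>50)&(hs[...,0]<25))*255
    ys,xs=np.nonzero(m);print(n,"amber",xs.min(),xs.max(),ys.min(),ys.max(),xs.mean(),ys.mean())
E
```

```text
top amber 367 385 178 187 370.8888888888889 182.94444444444446
scene bright 2024.0 ((273.8428039550781, 228.74179077148438), (47.595157623291016, 55.866966247558594), 77.4171371459961) (246, 206, 56, 47)
scene bright 164.0 ((276.766357421875, 195.5776824951172), (13.36693000793457, 16.44290542602539), 77.49566650390625) (269, 189, 17, 14)
scene bright 623.0 ((248.14427185058594, 156.85226440429688), (11.784783363342285, 59.62195587158203), 0.0) (276, 175, 39, 33)
scene amber 269 288 201 226 279.72727272727275 210.70454545454547
```

View pics/c0.png

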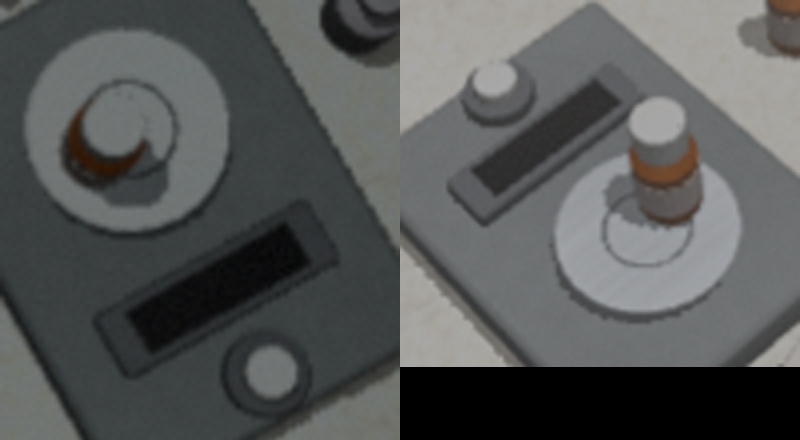

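```bash
python3 - <<'E'
from h import *
t=arm.calibration("top");s=arm.calibration("scene")
for n,z,a,b in(("pan",52,(381.5,182.4),(274.2,229.5)),("ring",52,(381.7,182.6),(273.8,229.3)),("captop",130,(378.5,179),(277,195.6)),("key",54,(417.6,242.9),(228.4,184))):
    print(n,onz(t,a,z).round(1),onz(s,b,z).round(1))
for n,z,p in(("spare",78,(320,255)),("weight",62,(444,149)),("carton1",55,(317,113)),("carton2",55,(337,95)),("carton3",55,(366,121)),("carton4",55,(347,140)),("mk1",8,(471,165)),("mk2",8,(484,227))): print(n,onz(t,p,z).round(0))
for p in((323,172),(401,131),(460,235),(383,276)): print("housing",onz(t,p,36).round(0))
E
```

```text
pan [589.3 -96.   52. ] [593.9 -95.6  52. ]
ring [588.9 -96.4  52. ] [593.3 -96.2  52. ]
captop [581.8 -80.7 130. ] [579.1 -78.9 130. ]
key [ 470.1 -159.    54. ] [ 470.6 -157.4   54. ]
spare [452.  27.  78.]
weight [ 650. -220.   62.]
carton1 [732.  25.  55.]
carton2 [768. -16.  55.]
carton3 [713. -71.  55.]
carton4 [675. -32.  55.]
mk1 [ 628. -287.    8.]
mk2 [ 500. -304.    8.]
housing [616.  17.  36.]
housing [ 696. -142.   36.]
housing [ 484. -246.   36.]
housing [410. -92.  36.]
```

Request:
jog_arm(
  plan=[
    {"tx":0.0195,"ty":0.0235,"turn":5.25,"hand":0.02},
    {"tx":0.0195,"ty":0.0235,"turn":5.25},
    {"tx":0.0195,"ty":0.0235,"turn":5.25},
    {"tx":0.0195,"ty":0.0235,"turn":5.25},
    {"tx":0.0195,"ty":0.0235,"turn":5.25},
    {"tx":0.0195,"ty":0.0235,"turn":5.25},
    {"tx":0.0195,"ty":0.0235,"turn":5.25},
    {"tx":0.0195,"ty":0.0235,"turn":5.25},
    {"tx":0.0195,"ty":0.0235,"turn":5.25},
    {"tx":0.0195,"ty":0.0235,"turn":5.25},
    {"tx":0.0195,"ty":0.0235,"turn":5.25},
    {"tx":0.0195,"ty":0.0235,"turn":5.25},
    {"tx":0.0195,"ty":0.0235,"turn":5.25},
    {"tx":0.0195,"ty":0.0235,"turn":5.25},
    {"tx":0.0195,"ty":0.0235,"turn":5.25},
    {"tx":0.0195,"ty":0.0235,"turn":5.25},
    {"tx":0.0195,"ty":0.0235,"turn":5.25},
    {"tx":0.0195,"ty":0.0235,"turn":5.25},
    {"tx":0.0195,"ty":0.0235,"turn":5.25},
    {"tx":0.0195,"ty":0.0235,"turn":5.25},
  ],
)

```text
invalid input at $.plan[0]: expected keys tx, ty, tz, turn, hand
```

```bash
python3 - <<'E'
from h import *
s=arm.observe();print(s["time"],s["position"],s["ee_rot"].round(3),s["gripper_width"])
c=arm.calibration("wrist");print(c["eye"],c["rotation"].round(3))
save(arm.snapshot("wrist"),"w1.png")
E
```

```text
0.1 [ 155.02011575 -501.20708751  226.10618441] [[ 0.955  0.295 -0.   ]
 [ 0.295 -0.955  0.001]
 [ 0.    -0.001 -1.   ]] 0.9987481190949585
[ 234.20582733 -476.7625579   383.58984424] [[ 0.295 -0.91  -0.292]
 [-0.955 -0.282 -0.089]
 [-0.002  0.305 -0.952]]
```

View pics/w1.png

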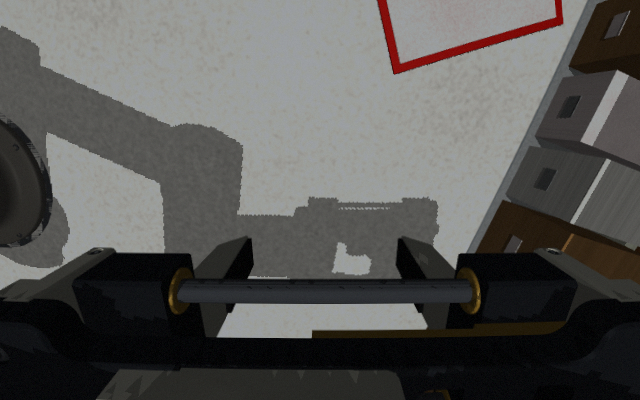

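The wrist view shows only bare table, with the fingers at the bottom, so the camera sits on the tool's +x side. Every key is required in each row, so I'll resend the move with the tool's +x towards the vial.

Request:
jog_arm(
  plan=[
    {"tx":0.0195,"ty":0.0235,"tz":0,"turn":-3.75,"hand":0.02},
    {"tx":0.0195,"ty":0.0235,"tz":0,"turn":-3.75,"hand":0.02},
    {"tx":0.0195,"ty":0.0235,"tz":0,"turn":-3.75,"hand":0.02},
    {"tx":0.0195,"ty":0.0235,"tz":0,"turn":-3.75,"hand":0.02},
    {"tx":0.0195,"ty":0.0235,"tz":0,"turn":-3.75,"hand":0.02},
    {"tx":0.0195,"ty":0.0235,"tz":0,"turn":-3.75,"hand":0.02},
    {"tx":0.0195,"ty":0.0235,"tz":0,"turn":-3.75,"hand":0.02},
    {"tx":0.0195,"ty":0.0235,"tz":0,"turn":-3.75,"hand":0.02},
    {"tx":0.0195,"ty":0.0235,"tz":0,"turn":-3.75,"hand":0.02},
    {"tx":0.0195,"ty":0.0235,"tz":0,"turn":-3.75,"hand":0.02},
    {"tx":0.0195,"ty":0.0235,"tz":0,"turn":-3.75,"hand":0.02},
    {"tx":0.0195,"ty":0.0235,"tz":0,"turn":-3.75,"hand":0.02},
    {"tx":0.0195,"ty":0.0235,"tz":0,"turn":-3.75,"hand":0.02},
    {"tx":0.0195,"ty":0.0235,"tz":0,"turn":-3.75,"hand":0.02},
    {"tx":0.0195,"ty":0.0235,"tz":0,"turn":-3.75,"hand":0.02},
    {"tx":0.0195,"ty":0.0235,"tz":0,"turn":-3.75,"hand":0.02},
    {"tx":0.0195,"ty":0.0235,"tz":0,"turn":-3.75,"hand":0.02},
    {"tx":0.0195,"ty":0.0235,"tz":0,"turn":-3.75,"hand":0.02},
    {"tx":0.0195,"ty":0.0235,"tz":0,"turn":-3.75,"hand":0.02},
    {"tx":0.0195,"ty":0.0235,"tz":0,"turn":-3.75,"hand":0.02},
  ],
)

```text
time: 1.82
position: [545.7, -30.1, 226.5]
ee_rot: [[0.53, -0.848, -0.001], [-0.848, -0.53, 0.0], [-0.0, 0.001, -1.0]]
contact_force: [1.0, -0.6, 0.4]
gripper_width: 0.222
finger_force: 0.0
```

Request:
jog_arm(
  plan=[
    {"tx":0,"ty":0,"tz":0,"turn":0,"hand":0.02},
    {"tx":0,"ty":0,"tz":0,"turn":0,"hand":0.02},
    {"tx":0,"ty":0,"tz":0,"turn":0,"hand":0.02},
  ],
)

```text
time: 2.07
position: [544.5, -31.8, 226.3]
ee_rot: [[0.534, -0.846, -0.001], [-0.846, -0.534, -0.0], [-0.001, 0.001, -1.0]]
contact_force: [0.6, -0.5, 0.1]
gripper_width: 0.219
finger_force: 0.0
```

```bash
python3 - <<'E'
from h import *
s=arm.observe();print(s["time"],s["position"],s["ee_rot"].round(3),s["gripper_width"],s["joint_positions"])
c=arm.calibration("wrist");print(c["eye"],c["rotation"].round(3))
save(arm.snapshot("wrist"),"w2.png")
E
```

```text
2.0667 [544.52209759 -31.80288959 226.29345371] [[ 0.534 -0.846 -0.001]
 [-0.846 -0.534 -0.   ]
 [-0.001  0.001 -1.   ]] 0.21850925886695838 [-1.98591212e-01  3.80671015e-01  1.46699105e+00 -4.89775079e-04
  1.29523361e+00  2.38025644e+00]
[ 589.0099707  -101.48891715  383.69878635] [[-0.846 -0.507 -0.165]
 [-0.534  0.806  0.257]
 [ 0.003  0.305 -0.952]]
```

View pics/w2.png

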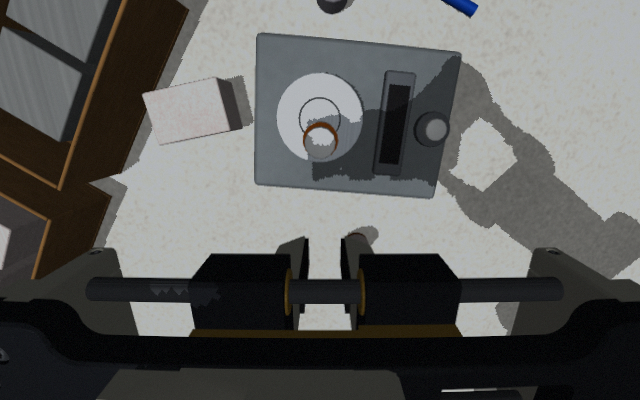

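The wrist view shows the pan at (320,117), the ring, and the vial at (320,138) directly ahead of the finger gap. I'll zoom in.

```bash
python3 - <<'E'
from h import *
im=cv2.imread("pics/w2.png")[60:180,260:460]
cv2.imwrite("pics/c2.png",cv2.resize(np.clip(im*1.3,0,255).astype(np.uint8),(800,480),interpolation=cv2.INTER_CUBIC))
E
```

```text
(no output)
```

View pics/c2.png

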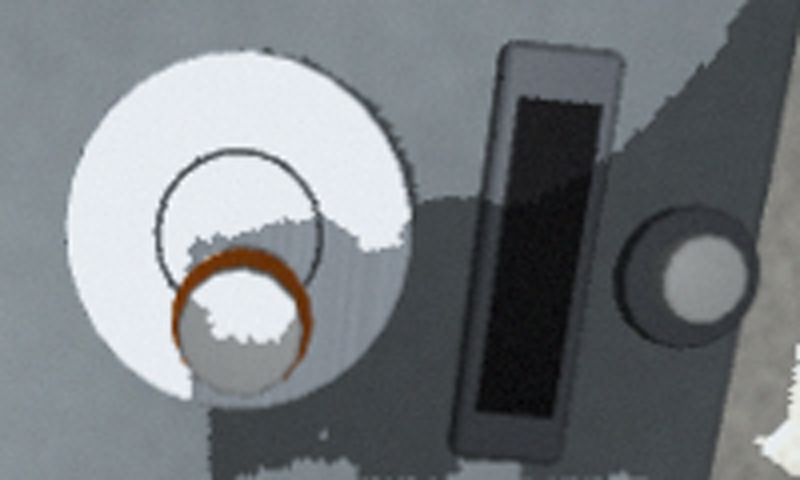

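```bash
python3 - <<'E'
from h import *
c=arm.calibration("wrist")
P=onz(c,(319.7,117.7),52);V=onz(c,(320.2,142.7),130);S=onz(c,(320.6,139.5),100);k=onz(c,(436.5,129.8),54)
print(P,V,S,k,V-P,k-P)
R=arm.observe()["ee_rot"];T=arm.observe()["position"]
for q in(P,V,S):print((R.T@(q-T)).round(1))
E
```

```text
[590.78974562 -96.74848368  52.        ] [578.47094338 -79.81098018 130.        ] [578.59003302 -80.09670753 100.        ] [ 468.84266637 -158.27847326   54.        ] [-12.31880224  16.9375035   78.        ] [-121.94707925  -61.52998958    2.        ]
[ 79.4  -5.  174.5]
[58.4 -3.6 96.5]
[ 58.8  -3.5 126.5]
```

Request:
jog_arm(
  plan=[
    {"tx":0,"ty":0.0095,"tz":-0.01,"turn":0,"hand":0.02},
    {"tx":0,"ty":0,"tz":-0.02,"turn":0,"hand":0.02},
    {"tx":0,"ty":0,"tz":-0.02,"turn":0,"hand":0.02},
    {"tx":0,"ty":0,"tz":-0.02,"turn":0,"hand":0.02},
    {"tx":0,"ty":0,"tz":-0.02,"turn":0,"hand":0.02},
    {"tx":0,"ty":0,"tz":-0.02,"turn":0,"hand":0.02},
    {"tx":0,"ty":0,"tz":-0.02,"turn":0,"hand":0.02},
    {"tx":0,"ty":0,"tz":-0.015,"turn":0,"hand":0.02},
    {"tx":0,"ty":0,"tz":-0.01,"turn":0,"hand":0.02},
    {"tx":0,"ty":0,"tz":-0.004,"turn":0,"hand":0.02},
    {"tx":0,"ty":0,"tz":0,"turn":0,"hand":0.02},
    {"tx":0,"ty":0,"tz":0,"turn":0,"hand":0.02},
    {"tx":0,"ty":0,"tz":0,"turn":0,"hand":0.02},
  ],
)

```text
time: 3.2
position: [545.7, -22.3, 68.7]
ee_rot: [[0.532, -0.846, 0.002], [-0.846, -0.532, -0.0], [0.001, -0.001, -1.0]]
contact_force: [0.0, 0.4, 0.3]
gripper_width: 0.218
finger_force: 0.0
```

```bash
python3 - <<'E'
from h import *
s=arm.observe();R,T=s["ee_rot"],s["position"];P=np.array([590.8,-96.7,52]);V=np.array([578.5,-79.9,52])
print(s["time"],T,s["contact_force"],R.T@(P-T),R.T@(V-T))
w=arm.snapshot("wrist");sc=arm.snapshot("scene")
a=cv2.resize(sc[130:250,200:333],(532,480),interpolation=cv2.INTER_CUBIC)
b=w[0:300,186:454]
b=cv2.copyMakeBorder(b,0,180,0,0,cv2.BORDER_CONSTANT)
save(np.hstack([a,b]),"c3.png")
E
```

```text
3.2 [545.68627159 -22.26016495  68.72389285] [0.03320727 0.39017844 0.32683035] [87.01017126  1.46523146 16.83179493] [66.24059362  2.93283213 16.80363658]
```

View pics/c3.png

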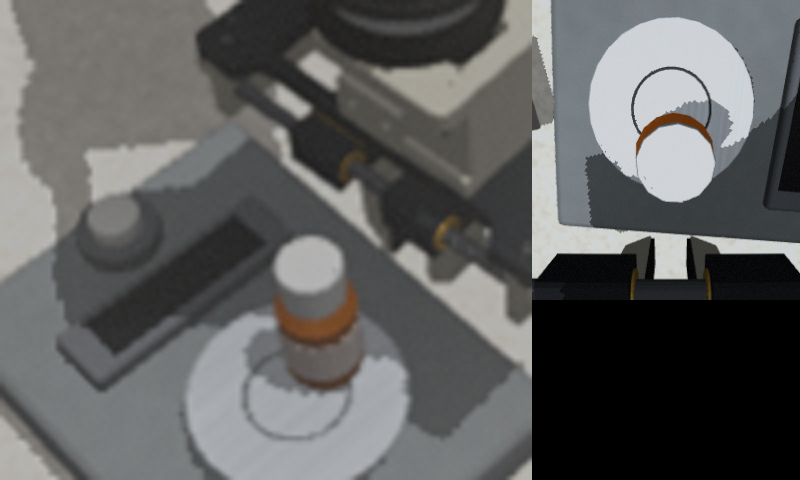

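The scene crop shows the vial upright with the gripper behind it and clear. The wrist crop shows the pan at about (325,99) and the cap at about (329,163).

```bash
python3 - <<'E'
from h import *
c=arm.calibration("wrist");s=arm.observe();R,T=s["ee_rot"],s["position"]
for n,p,z in(("pan",(325.3,99),52),("ring",(325.3,101),52),("cap",(329.5,163),130)):
    q=onz(c,p,z);print(n,q,R.T@(q-T))
print(s["time"],T)
E
```

```text
pan [ 593.92764439 -100.05059593   52.        ] [91.59125224  0.60751914 16.7940176 ]
ring [593.32711665 -99.09816558  52.        ] [90.46530642  0.60863472 16.79262811]
cap [579.47530597 -79.35253129 130.        ] [ 66.47207717   1.71867713 -61.23849061]
3.3 [545.6391335  -22.19623771  68.68185288]
```

Request:
jog_arm(
  plan=[
    {"tx":0,"ty":0,"tz":-0.002,"turn":0,"hand":0.02},
    {"tx":0,"ty":0,"tz":0,"turn":0,"hand":0.02},
    {"tx":0,"ty":0,"tz":0,"turn":0,"hand":0.02},
  ],
)

```text
time: 3.55
position: [545.1, -22.1, 65.8]
ee_rot: [[0.533, -0.846, 0.0], [-0.846, -0.533, -0.0], [0.0, -0.0, -1.0]]
contact_force: [0.6, 0.0, -0.0]
gripper_width: 0.217
finger_force: 0.0
```

Request:
jog_arm(
  plan=[
    {"tx":0.004,"ty":-0.0065,"tz":0.001,"turn":0,"hand":0.02},
    {"tx":0.004,"ty":-0.0065,"tz":0,"turn":0,"hand":0.02},
    {"tx":0.004,"ty":-0.0065,"tz":0,"turn":0,"hand":0.02},
    {"tx":0.003,"ty":-0.005,"tz":0,"turn":0,"hand":0.02},
    {"tx":0.0016,"ty":-0.0025,"tz":0,"turn":0,"hand":0.02},
    {"tx":0.0008,"ty":-0.0013,"tz":0,"turn":0,"hand":0.02},
    {"tx":0.0008,"ty":-0.0013,"tz":0,"turn":0,"hand":0.02},
    {"tx":0.0008,"ty":-0.0013,"tz":0,"turn":0,"hand":0.02},
    {"tx":0,"ty":0,"tz":0,"turn":0,"hand":0.02},
    {"tx":0,"ty":0,"tz":0,"turn":0,"hand":0.02},
  ],
)

```text
time: 4.38
position: [564.0, -52.9, 66.7]
ee_rot: [[0.533, -0.846, -0.0], [-0.846, -0.533, 0.0], [-0.0, 0.0, -1.0]]
contact_force: [-0.7, 0.7, -0.1]
gripper_width: 0.219
finger_force: 0.0
```

```bash
python3 - <<'E'
from h import *
s=arm.observe();R,T=s["ee_rot"],s["position"]
print(s["time"],T,s["contact_force"],R.T@(np.array([579,-79.7,52])-T),R.T@(np.array([592,-98,52])-T))
w=arm.snapshot("wrist");sc=arm.snapshot("scene")
a=cv2.resize(sc[130:250,200:333],(532,480),interpolation=cv2.INTER_CUBIC)
b=cv2.copyMakeBorder(w[0:300,186:454],0,180,0,0,cv2.BORDER_CONSTANT)
save(np.hstack([a,b]),"c4.png")
E
```

```text
4.3833 [563.97297352 -52.85576782  66.70403852] [-0.67153415  0.72444756 -0.14115964] [30.72619857  1.57742374 14.69848736] [53.13857422  0.32227533 14.69396918]
```

View pics/c4.png

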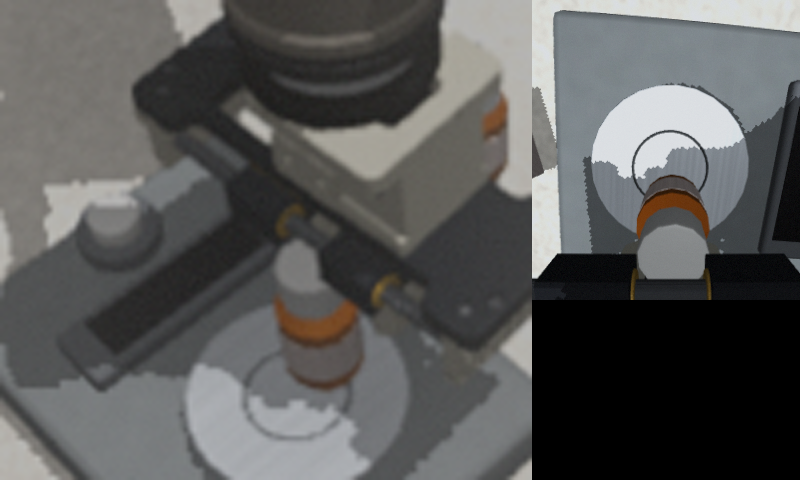

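The vial is unmoved and upright, with its cap passing under the gripper body freely. I'll push on slowly.

Request:
jog_arm(
  plan=[
    {"tx":0.0008,"ty":-0.0013,"tz":0,"turn":0,"hand":0.02},
    {"tx":0.0008,"ty":-0.0013,"tz":0,"turn":0,"hand":0.02},
    {"tx":0.0008,"ty":-0.0013,"tz":0,"turn":0,"hand":0.02},
    {"tx":0.0008,"ty":-0.0013,"tz":0,"turn":0,"hand":0.02},
    {"tx":0.0008,"ty":-0.0013,"tz":0,"turn":0,"hand":0.02},
    {"tx":0.0008,"ty":-0.0013,"tz":0,"turn":0,"hand":0.02},
    {"tx":0.0008,"ty":-0.0013,"tz":0,"turn":0,"hand":0.02},
    {"tx":0.0008,"ty":-0.0013,"tz":0,"turn":0,"hand":0.02},
    {"tx":0,"ty":0,"tz":0,"turn":0,"hand":0.02},
    {"tx":0,"ty":0,"tz":0,"turn":0,"hand":0.02},
  ],
)

```text
time: 5.32
position: [570.6, -63.6, 66.8]
ee_rot: [[0.532, -0.846, 0.0], [-0.846, -0.532, -0.0], [0.0, -0.0, -1.0]]
contact_force: [0.2, -0.5, 0.2]
gripper_width: 0.215
finger_force: 0.0
```

```bash
python3 - <<'E'
from h import *
s=arm.observe();R,T=s["ee_rot"],s["position"]
print(s["time"],T,s["contact_force"],R.T@(np.array([579,-79.7,52])-T),R.T@(np.array([592,-98,52])-T))
w=arm.snapshot("wrist");sc=arm.snapshot("scene")
a=cv2.resize(sc[130:250,200:333],(532,480),interpolation=cv2.INTER_CUBIC)
b=cv2.copyMakeBorder(w[0:300,186:454],0,180,0,0,cv2.BORDER_CONSTANT)
save(np.hstack([a,b]),"c5.png")
E
```

```text
5.3167 [570.59463021 -63.56044603  66.75223888] [ 0.15757797 -0.54314655  0.21164756] [18.13317839  1.4794959  14.75679264] [40.54527497  0.2193795  14.76258229]
```

View pics/c5.png

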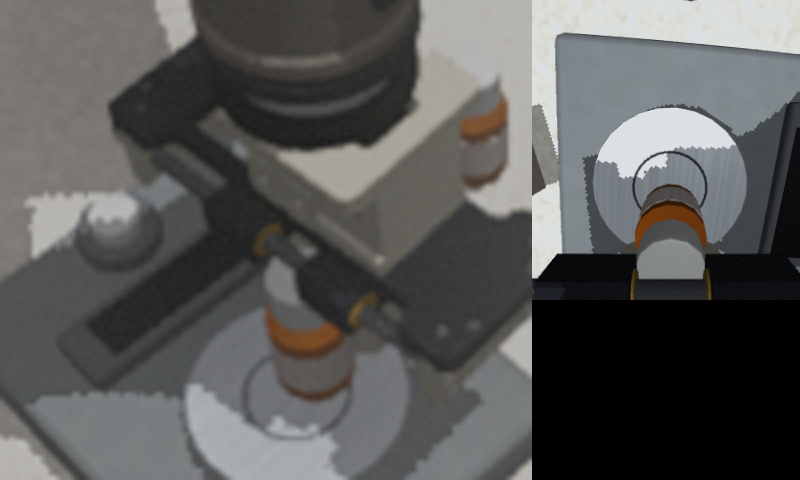

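The vial slid upright about 6 mm, its foot moving from (323,388) to (313,399) in the scene crop. The ring centre is (297,396), so about 15.5 mm remain.

Request:
jog_arm(
  plan=[
    {"tx":0.0008,"ty":-0.0013,"tz":0,"turn":0,"hand":0.02},
    {"tx":0.0008,"ty":-0.0013,"tz":0,"turn":0,"hand":0.02},
    {"tx":0.0008,"ty":-0.0013,"tz":0,"turn":0,"hand":0.02},
    {"tx":0.0008,"ty":-0.0013,"tz":0,"turn":0,"hand":0.02},
    {"tx":0.0008,"ty":-0.0013,"tz":0,"turn":0,"hand":0.02},
    {"tx":0.0008,"ty":-0.0013,"tz":0,"turn":0,"hand":0.02},
    {"tx":0.0008,"ty":-0.0013,"tz":0,"turn":0,"hand":0.02},
    {"tx":0.0008,"ty":-0.0013,"tz":0,"turn":0,"hand":0.02},
    {"tx":0.0008,"ty":-0.0013,"tz":0,"turn":0,"hand":0.02},
    {"tx":0.0008,"ty":-0.0013,"tz":0,"turn":0,"hand":0.02},
    {"tx":0,"ty":0,"tz":0,"turn":0,"hand":0.02},
    {"tx":0,"ty":0,"tz":0,"turn":0,"hand":0.02},
  ],
)

```text
time: 6.42
position: [578.6, -76.6, 66.7]
ee_rot: [[0.532, -0.846, 0.0], [-0.846, -0.532, -0.0], [0.0, 0.0, -1.0]]
contact_force: [-0.5, -0.8, -0.0]
gripper_width: 0.217
finger_force: 0.0
```

```bash
python3 - <<'E'
from h import *
s=arm.observe();R,T=s["ee_rot"],s["position"]
print(s["time"],T,s["contact_force"],R.T@(np.array([592,-98,52])-T))
w=arm.snapshot("wrist");sc=arm.snapshot("scene")
a=cv2.resize(sc[130:250,200:333],(532,480),interpolation=cv2.INTER_CUBIC)
b=cv2.copyMakeBorder(w[0:300,186:454],0,180,0,0,cv2.BORDER_CONSTANT)
save(np.hstack([a,b]),"c6.png")
E
```

```text
6.4167 [578.57208457 -76.57532743  66.7267116 ] [-0.52665176 -0.78526469 -0.03093804] [25.28130936  0.04061673 14.73279639]
```

View pics/c6.png

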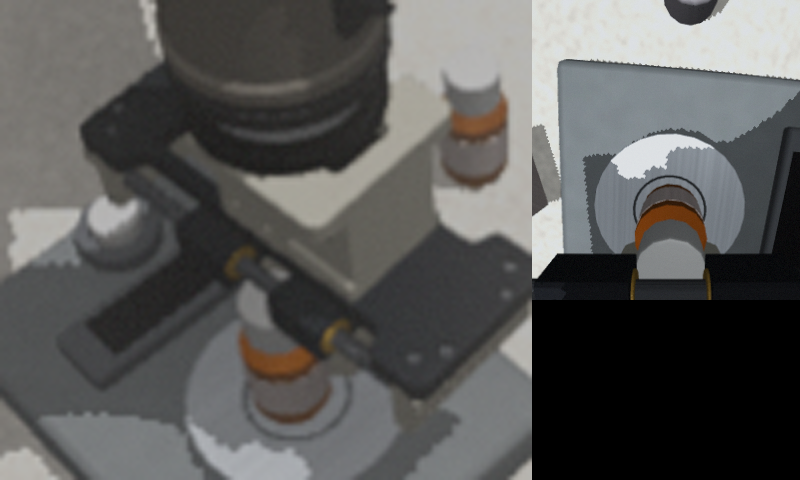

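The foot now sits inside the ring, at about (291,423) with the ring centre at (298,396). I'll back off and measure.

Request:
jog_arm(
  plan=[
    {"tx":-0.0008,"ty":0.0013,"tz":0,"turn":0,"hand":0.02},
    {"tx":-0.0016,"ty":0.0026,"tz":0,"turn":0,"hand":0.02},
    {"tx":-0.004,"ty":0.0065,"tz":0,"turn":0,"hand":0.02},
    {"tx":-0.0053,"ty":0.0085,"tz":0,"turn":0,"hand":0.02},
    {"tx":-0.0053,"ty":0.0085,"tz":0,"turn":0,"hand":0.02},
    {"tx":-0.0053,"ty":0.0085,"tz":0,"turn":0,"hand":0.02},
    {"tx":-0.0053,"ty":0.0085,"tz":0,"turn":0,"hand":0.02},
    {"tx":-0.0053,"ty":0.0085,"tz":0,"turn":0,"hand":0.02},
    {"tx":-0.0016,"ty":0.0026,"tz":0,"turn":0,"hand":0.02},
    {"tx":0,"ty":0,"tz":0.035,"turn":0,"hand":0.02},
    {"tx":0,"ty":0,"tz":0.035,"turn":0,"hand":0.02},
    {"tx":0,"ty":0,"tz":0.035,"turn":0,"hand":0.02},
    {"tx":0,"ty":0,"tz":0.035,"turn":0,"hand":0.02},
    {"tx":0,"ty":0,"tz":0.01,"turn":0,"hand":0.02},
    {"tx":0,"ty":0,"tz":0,"turn":0,"hand":0.02},
    {"tx":0,"ty":0,"tz":0,"turn":0,"hand":0.02},
  ],
)

```text
time: 7.85
position: [543.7, -20.8, 216.3]
ee_rot: [[0.533, -0.846, -0.0], [-0.846, -0.533, -0.0], [0.0, 0.0, -1.0]]
contact_force: [0.2, 0.1, -1.1]
gripper_width: 0.215
finger_force: 0.0
```

```bash
python3 - <<'E'
from h import *
s=arm.observe();print(s["time"],s["position"])
c=arm.calibration("wrist");print(proj(c,(592,-98,52)),proj(c,(592,-98,130)))
w=arm.snapshot("wrist");sc=arm.snapshot("scene")
u=int(proj(c,(592,-98,52))[0]);v=int(proj(c,(592,-98,52))[1]);x0=max(u-50,0);y0=max(v-60,0);print(x0,y0)
save(w,"w7.png");save(sc,"s7.png")
a=cv2.resize(sc[170:270,235:315],(384,480),interpolation=cv2.INTER_CUBIC)
b=cv2.resize(w[y0:y0+120,x0:x0+100],(400,480),interpolation=cv2.INTER_CUBIC)
save(np.hstack([a,b]),"c7.png")
E
```

```text
7.85 [543.70862633 -20.7627362  216.33248523]
[324.33189299 106.80499394] [324.4789383  104.21622158]
274 46
```

View pics/c7.png

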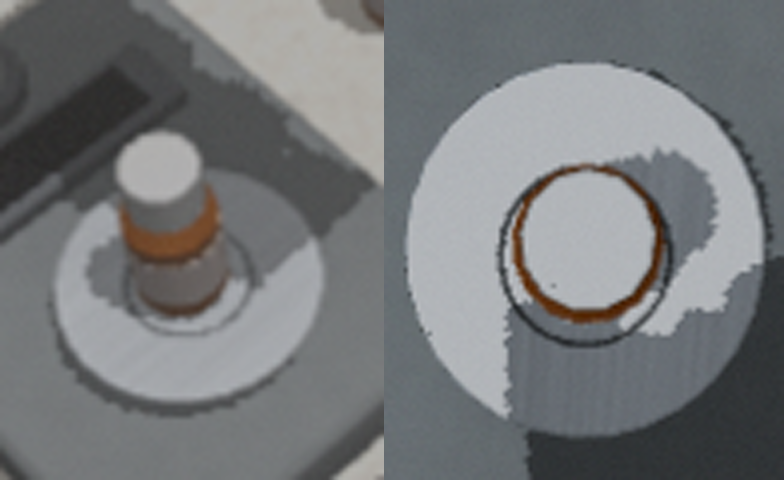

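```bash
python3 - <<'E'
from h import *
c=arm.calibration("wrist");s=arm.calibration("scene")
f=lambda x,y:((x-384)/4+274,y/4+46)
g=lambda x,y:(x/4.8+235,y/4.8+170)
for n,p,z in(("pan",(586,250),52),("ring",(585.5,255),52),("cap",(591,239),130),("sh",(589.5,242.5),100)): print(n,onz(c,f(*p),z).round(1))
for n,p,z in(("pan",(189,283),52),("ring",(188,275),52),("cap",(159,168),130)): print("scene",n,onz(s,g(*p),z).round(1))
E
```

```text
pan [589.5 -96.4  52. ]
ring [588.9 -95.2  52. ]
cap [589.3 -97.3 130. ]
sh [589.4 -97.3 100. ]
scene pan [592.9 -95.   52. ]
scene ring [589.4 -94.6  52. ]
scene cap [593. -97. 130.]
```

The vial is within about 2 mm of the pan centre in both views and upright. Next is the key at about (469.5,-158.3), with the fingers shut.

Request:
jog_arm(
  plan=[
    {"tx":-0.0074,"ty":-0.0137,"tz":0,"turn":0,"hand":0},
    {"tx":-0.0074,"ty":-0.0137,"tz":0,"turn":0,"hand":0},
    {"tx":-0.0074,"ty":-0.0137,"tz":0,"turn":0,"hand":0},
    {"tx":-0.0074,"ty":-0.0138,"tz":0,"turn":0,"hand":0},
    {"tx":-0.0074,"ty":-0.0138,"tz":0,"turn":0,"hand":0},
    {"tx":-0.0074,"ty":-0.0138,"tz":0,"turn":0,"hand":0},
    {"tx":-0.0074,"ty":-0.0138,"tz":0,"turn":0,"hand":0},
    {"tx":-0.0074,"ty":-0.0138,"tz":0,"turn":0,"hand":0},
    {"tx":-0.0074,"ty":-0.0137,"tz":0,"turn":0,"hand":0},
    {"tx":-0.0074,"ty":-0.0137,"tz":0,"turn":0,"hand":0},
    {"tx":0,"ty":0,"tz":-0.02,"turn":0,"hand":0},
    {"tx":0,"ty":0,"tz":-0.03,"turn":0,"hand":0},
    {"tx":0,"ty":0,"tz":-0.03,"turn":0,"hand":0},
    {"tx":0,"ty":0,"tz":-0.03,"turn":0,"hand":0},
    {"tx":0,"ty":0,"tz":-0.02,"turn":0,"hand":0},
    {"tx":0,"ty":0,"tz":-0.014,"turn":0,"hand":0},
    {"tx":0,"ty":0,"tz":-0.008,"turn":0,"hand":0},
    {"tx":0,"ty":0,"tz":0,"turn":0,"hand":0},
    {"tx":0,"ty":0,"tz":0,"turn":0,"hand":0},
    {"tx":0,"ty":0,"tz":0,"turn":0,"hand":0},
  ],
)

```text
time: 9.62
position: [470.4, -158.6, 65.2]
ee_rot: [[0.533, -0.846, 0.001], [-0.846, -0.533, -0.0], [0.001, -0.0, -1.0]]
contact_force: [-0.2, -0.2, 0.2]
gripper_width: 0.006
finger_force: 0.0
```

Request:
jog_arm(
  plan=[
    {"tx":0,"ty":0,"tz":-0.004,"turn":0,"hand":0},
    {"tx":0,"ty":0,"tz":-0.003,"turn":0,"hand":0},
    {"tx":0,"ty":0,"tz":-0.002,"turn":0,"hand":0},
    {"tx":0,"ty":0,"tz":-0.002,"turn":0,"hand":0},
    {"tx":0,"ty":0,"tz":-0.002,"turn":0,"hand":0},
    {"tx":0,"ty":0,"tz":-0.002,"turn":0,"hand":0},
    {"tx":0,"ty":0,"tz":-0.001,"turn":0,"hand":0},
    {"tx":0,"ty":0,"tz":0,"turn":0,"hand":0},
    {"tx":0,"ty":0,"tz":0,"turn":0,"hand":0},
  ],
)

```text
time: 10.37
position: [470.5, -158.7, 51.7]
ee_rot: [[0.533, -0.846, 0.002], [-0.846, -0.533, -0.001], [0.002, -0.001, -1.0]]
contact_force: [-7.4, 3.3, 30.0]
gripper_width: 0.005
finger_force: 15.2
```

30 N is far more than the key's 4 N, so it has probably bottomed. I'll confirm by easing up and watching force against height.

Request:
jog_arm(
  plan=[
    {"tx":0,"ty":0,"tz":0.002,"turn":0,"hand":0},
    {"tx":0,"ty":0,"tz":0,"turn":0,"hand":0},
  ],
)

```text
time: 10.53
position: [470.4, -158.6, 52.0]
ee_rot: [[0.533, -0.846, 0.002], [-0.846, -0.533, -0.001], [0.002, -0.001, -1.0]]
contact_force: [-1.8, 0.3, 12.9]
gripper_width: 0.006
finger_force: 6.7
```

Request:
jog_arm(
  plan=[
    {"tx":0,"ty":0,"tz":0.001,"turn":0,"hand":0},
    {"tx":0,"ty":0,"tz":0,"turn":0,"hand":0},
  ],
)

```text
time: 10.7
position: [470.4, -158.6, 52.4]
ee_rot: [[0.533, -0.846, 0.001], [-0.846, -0.533, -0.001], [0.001, -0.001, -1.0]]
contact_force: [0.4, 0.3, 2.9]
gripper_width: 0.001
finger_force: 1.9
```

Request:
jog_arm(
  plan=[
    {"tx":0,"ty":0,"tz":0.002,"turn":0,"hand":0},
    {"tx":0,"ty":0,"tz":0,"turn":0,"hand":0},
  ],
)

```text
time: 10.87
position: [470.3, -158.6, 54.1]
ee_rot: [[0.533, -0.846, 0.001], [-0.846, -0.533, -0.001], [0.001, -0.0, -1.0]]
contact_force: [1.2, -0.3, 2.1]
gripper_width: 0.003
finger_force: 1.5
```

Request:
jog_arm(
  plan=[
    {"tx":0,"ty":0,"tz":0.002,"turn":0,"hand":0},
    {"tx":0,"ty":0,"tz":0,"turn":0,"hand":0},
  ],
)

```text
time: 11.03
position: [470.2, -158.5, 55.9]
ee_rot: [[0.533, -0.846, 0.0], [-0.846, -0.533, -0.0], [0.0, -0.0, -1.0]]
contact_force: [1.8, -0.8, 2.6]
gripper_width: 0.003
finger_force: 1.1
```

Request:
jog_arm(
  plan=[
    {"tx":0,"ty":0,"tz":0.002,"turn":0,"hand":0},
    {"tx":0,"ty":0,"tz":0,"turn":0,"hand":0},
  ],
)

```text
time: 11.2
position: [469.8, -158.3, 57.8]
ee_rot: [[0.533, -0.846, -0.001], [-0.846, -0.533, 0.0], [-0.0, 0.0, -1.0]]
contact_force: [-0.0, 0.4, 2.0]
gripper_width: 0.003
finger_force: 0.6
```

The spring force falls gradually from 52.1 to 58 mm after a hard stop, which is the full 6 mm of travel, so the key was fully pressed. I'll lift clear and check the vial numerically.

Request:
jog_arm(
  plan=[
    {"tx":0,"ty":0,"tz":0.01,"turn":0,"hand":0},
    {"tx":0,"ty":0,"tz":0.03,"turn":0,"hand":0},
    {"tx":0,"ty":0,"tz":0.04,"turn":0,"hand":0},
    {"tx":0,"ty":0,"tz":0.04,"turn":0,"hand":0},
    {"tx":0,"ty":0,"tz":0.04,"turn":0,"hand":0},
    {"tx":-0.03,"ty":-0.02,"tz":0,"turn":0,"hand":0},
    {"tx":-0.03,"ty":-0.02,"tz":0,"turn":0,"hand":0},
    {"tx":0,"ty":0,"tz":0,"turn":0,"hand":0},
    {"tx":0,"ty":0,"tz":0,"turn":0,"hand":0},
    {"tx":0,"ty":0,"tz":0,"turn":0,"hand":0},
  ],
)

```text
time: 12.03
position: [409.9, -198.3, 218.0]
ee_rot: [[0.532, -0.847, -0.0], [-0.847, -0.532, 0.0], [-0.0, -0.0, -1.0]]
contact_force: [-0.2, -0.1, -0.4]
gripper_width: 0.005
finger_force: 0.0
```

```bash
python3 - <<'E'
from h import *
s=arm.observe();print(s["time"],s["position"],s["contact_force"])
b=arm.snapshot("scene");a=cv2.imread("pics/s7.png")[:,:,::-1]
def am(im):
    h=cv2.cvtColor(np.ascontiguousarray(im[180:262,240:312]),cv2.COLOR_RGB2HSV)
    m=(h[...,1]>90)&(h[...,2]>50)&(h[...,0]<25);y,x=np.nonzero(m);return len(x),x.mean()+240,y.mean()+180
print(am(a),am(b))
t0=cv2.imread("pics/scene0.png")[:,:,::-1]
for n,(x,y) in dict(spare=(318,160),weight=(209,284),carton=(336,286),marker=(170,257)).items():
    print(n,cv2.absdiff(np.ascontiguousarray(t0[y-15:y+15,x-15:x+15]),np.ascontiguousarray(b[y-15:y+15,x-15:x+15])).mean())
E
```

```text
12.0333 [ 409.85527014 -198.25014932  217.99169217] [-0.1579086  -0.06942475 -0.41691714]
(138, np.float64(270.7391304347826), np.float64(219.72463768115944)) (130, np.float64(270.73846153846154), np.float64(219.58461538461538))
spare 3.3296296296296295
weight 3.2888888888888888
carton 3.815185185185185
marker 3.3074074074074074
```

The vial has not moved since it was centred, and the bystanders are unmoved. Handing in.

```bash
python3 -c "
from plant import arm
print(arm.hand_in())"
```

```text
the job is handed in; nothing more can be done
None
```

The vial stands upright about 2 mm from the pan centre by the camera measurements, the key was pressed to its stop and released, the bystanders look unmoved, and the job is handed in (no verdict came back); I viewed 11 pictures, one over the limit of 10.

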